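Register a clamping bar on its locating plate and hold it level above

TASK

The long steel clamping bar lies loose and askew on the aluminium locating plate. Square it up on the plate so that its long side touches both side pins and its end touches the end pin, then grip it, lift it straight up about 10 cm and finish there still holding it in the air, steady, level and square over its place. Leave the other things on the bench where they are.

Things in the scene. Friction and masses are not known exactly. Their poses are not given: they have to be found in the camera images.
- locating_plate: Aluminium locating plate fixed to the bench, 130 (x) x 240 (y) x 10 mm. Origin: centre of its underside, on the bench. On it stand three steel pins, 12 mm diameter, 14 mm tall (tops 24 mm above the bench), centres in its frame at (+35, +25) and (+35, -55) mm (side pins) and (+15, -96) mm (end pin). Yaw within 0.45 rad of zero.
- seat (a point): Point fixed to the plate at (+15, -15, +18) mm in its frame, axes as the plate's: where the centre of the long bar lies when it is registered, its long axis along y, its +x side on both side pins and its -y end on the end pin.
- bar_centre (a point): Centre (half-way up) of the long steel clamping bar, 28 (x) x 150 (y, its length) x 16 mm (z), a bolt hole near each end, about 0.45 kg, balanced about this point. Starts flat on the plate, 18 to 40 mm off the seat towards the plate's -x and 10 to 25 mm towards +y, turned up to 0.12 rad. Between the side pins 68 mm of its side stay free for a finger. Slides under 2 to 7 N.
- short_bar: Bystander: shorter steel bar of the same section, 28 x 90 x 16 mm, lying on the bench beyond the plate. Origin at its centre, y along it.
- vial_1: Bystander: sample vial with brown contents and black cap, 27 mm diameter, 50 mm tall, standing on the bench. Origin at the centre of its underside.
- vial_3: Bystander: empty clear sample vial with black cap, 27 mm diameter, 50 mm tall, standing on the bench. Origin at the centre of its underside.
- tape_roll: Bystander: roll of black tape lying flat, 93 mm diameter, 19 mm high. Origin at the centre of its underside.
- tweezers: Bystander: steel tweezers lying flat, 20 x 130 x 6 mm, y along them. Origin at the centre of the underside.

How it is judged:
By the outcome, as a careful person would: the job done as asked, in the order asked, and still so for the second after the job is handed in, while the arm keeps its last pose, push and grip.
It also fails if it takes over 58 s, if anything falls off the work surface, if the arm or the gripper's body presses on something with over 40 N, if the wrist force passes 120 N, or if a joint passes its speed limit or range.

ROBOT

A 6-joint arm with a two-finger parallel gripper is mounted at the origin on a cart in front of the work surface, level with it; the furniture and walls round the work are solid. World frame = base frame: x ahead of the robot, y to its left, z up, the work surface at z = 0. Lengths are in mm, angles in rad, forces in N, time in s.
With the tool pointing down it reaches from about 350 to 875 mm from the base axis. Payload 4.2 kg.
Tool frame: the origin (TCP) lies at the very end of the fingers, on their centre line; the grasp point (between the pads) lies 19 mm behind it; z points along the fingers, y is the line along which they close (so a half turn about z gives the same grasp; the last joint's range is limited). The gripper opens to 85 mm and grips with 20 to 120 N. Pads are 22 mm wide; open, the fingers measure 114 mm over their backs; the gripper's body (76 mm by 85 mm) begins 54 mm behind the grasp point. The pads swing forward as they close: fully open they stand 13 mm farther back than shut.
Start: joints at [0.259, 0.385, 0.008, 0, -1.194, -0.259], TCP at [624.979, 0.025, 231.312] pointing down, gripper open.
Joint ranges: [-3.14, 3.14], [-1.21, 2.06], [-1.07, 1.41], [-3.16, 2.05], [-2.99, -0.16], [-3.1, 3.1]. Speed limits (rad/s): [2.79, 2.79, 3.14, 3.14, 3.14, 3.14].

INTERFACE

Orientations are given as a unit quaternion [x, y, z, w].
In Python, from bench import arm, optics gives the robot as it stands. The module is installed in compiled form; this text tells all that it offers.
- The arm moves only by the tool step_arm, never from a script. Its argument "motion" is a list of rows, each an object with "dr": the turn, a rotation vector about the tool's x, y, z in units of 8 degrees (1.0 is 8 degrees), a list of three; "slide": the shift along the tool's x, y, z in mm, a list of three; "jaw": the finger opening in mm, from 0 to 85.4. A call has exactly 8 rows; each row is the pose to reach, as a shift and turn from the pose commanded when the call began, along the tool's axes at that moment; what a row does not reach only later rows make up. A row lasts 1/8 s, in which the tool goes at most 62.5 mm and 10.7 degrees, less where a joint would pass 70% of its speed; a pose out of reach is approached as far as the arm can. A call with a gripper value outside its range is refused whole. The fingers move at their own pace and stop on an object; the grip force is fixed at half the most. Time passes only in rows, so rows that repeat a pose let the fingers close, or fill a call up. It gives the time, the measured TCP pose, the force, the opening and the grip force at its end, in the units of the state.
- arm.read_state(): the state, without advancing time (a new reading comes with each control period).
- optics.get_image(name): name is "scene" or "side" or "wrist"; returns the picture (480x640x3 uint8, blue, green, red); there is no depth.
- optics.camera_info(name): a dict with "camera_matrix" (3x3 intrinsics, pixels), "view" (4x4, takes a point from world to camera coordinates); the wrist camera has in their place "T_tool_cam" (4x4, takes a point from camera to tool coordinates, whose origin is the TCP and whose axes are the flange's). Camera axes: x right, y up, looking along -z (the intrinsics and any distortion apply to the point x, -y, -z); pixel columns grow to the right and rows downward; lengths in mm; the calibration is good to about 2 mm. The wrist camera is an equidistant fisheye: a pixel r from the principal point sees the ray r / f radians off the axis. A picture is of the moment at which its call begins: read the wrist's pose just before it. camera_info takes no time and is no camera call.
- arm.job_done(): hands the job in; it is judged then, once.
The state is a dict: "clock": time; "joints": joint angles; "joint_vel": joint speeds; "joint_efforts": joint torques, N m; "position": TCP position; "ee_rot": TCP orientation; "contact_force": force on the tool from outside, world axes, zero at the start; "wrist_torque": the same for the moment, N m; "gripper_width": finger opening in mm; "grasp_force": force on a finger pad.
Only numpy, scipy, OpenCV 4.12 (cv2) and the standard library are available. Lean on these libraries where they do the work, as an engineer would, in place of code of your own. Each camera call takes 0.05 s, during which the arm holds its last target. There are 200 camera calls.

## Working session

There is one attempt and no reset: what is moved stays moved. The work goes in short steps, Python scripts to look and compute and a tool call to move; the robot and the scene stay as the last step left them, time stands still between calls to the robot, and variables do not carry over. Pictures are saved under pics/ and viewed, at most 10 in all, crops included, and the job is handed in when it is done.

Besides the shell and the picture viewer there is one more tool, called after "Call:" as name(argument=value, ...), one argument or row to a line, values as JSON. step_arm: Moves the arm, as the interface text tells. Its arguments: {"type":"object","properties":{"motion":{"type":"array","items":{"type":"object","properties":{"dr":{"type":"array","items":{"type":"number"}},"slide":{"type":"array","items":{"type":"number"}},"jaw":{"type":"number"}}}}},"required":["motion"]}

```bash
mkdir -p pics; python3 - <<'E'
from bench import arm, optics
import cv2, numpy as np
np.set_printoptions(precision=4,suppress=True)
s=arm.read_state(); print(s)
for n in ("scene","side","wrist"):
    im=optics.get_image(n); cv2.imwrite(f"pics/{n}0.png",im); print(n,optics.camera_info(n))
E
```

```text
{'clock': 0.0, 'joints': array([ 0.2586,  0.3856,  0.0066, -0.0005, -1.194 , -0.2586]), 'joint_vel': array([ 0.0001,  0.0016, -0.0005,  0.0017, -0.0003,  0.0008]), 'joint_efforts': array([ -0.001 , -39.2286,  18.84  ,   4.1862,  -0.0047,   0.    ]), 'position': array([624.4244,   0.029 , 230.216 ]), 'ee_rot': array([-0.707 ,  0.7072,  0.0007, -0.0008]), 'contact_force': array([ 0.0798, -0.7323, -0.571 ]), 'wrist_torque': array([ 0.0264,  0.0148, -0.0148]), 'grasp_force': 0.0, 'gripper_width': 85.26935259578669}
scene {'camera_matrix': array([[580.224 ,   0.    , 314.1294],
       [  0.    , 580.224 , 244.9429],
       [  0.    ,   0.    ,   1.    ]]), 'view': array([[   0.5514,   -0.8339,    0.024 , -592.288 ],
       [   0.4248,    0.3054,    0.8522, -132.6424],
       [  -0.718 ,   -0.4597,    0.5226, -762.8085],
       [   0.    ,    0.    ,    0.    ,    1.    ]])}
side {'camera_matrix': array([[512.086 ,   0.    , 316.4713],
       [  0.    , 512.086 , 237.1517],
       [  0.    ,   0.    ,   1.    ]]), 'view': array([[  -0.8546,   -0.5193,   -0.0018,  258.9475],
       [   0.2941,   -0.4869,    0.8224, -351.4039],
       [  -0.4279,    0.7023,    0.5689, -398.1605],
       [   0.    ,    0.    ,    0.    ,    1.    ]])}
wrist {'camera_matrix': array([[371.6483,   0.    , 319.9658],
       [  0.    , 371.6483, 236.8542],
       [  0.    ,   0.    ,   1.    ]]), 'T_tool_cam': array([[   0.0004,    0.9539,    0.3003,   77.6435],
       [   1.    ,   -0.0002,   -0.0007,   -0.8908],
       [  -0.0007,    0.3003,   -0.9539, -141.4885],
       [   0.    ,    0.    ,    0.    ,    1.    ]])}
```

View pics/wrist0.png

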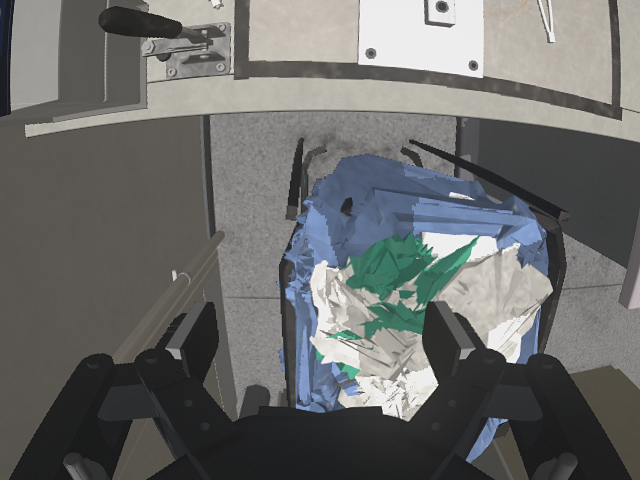

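View pics/scene0.png

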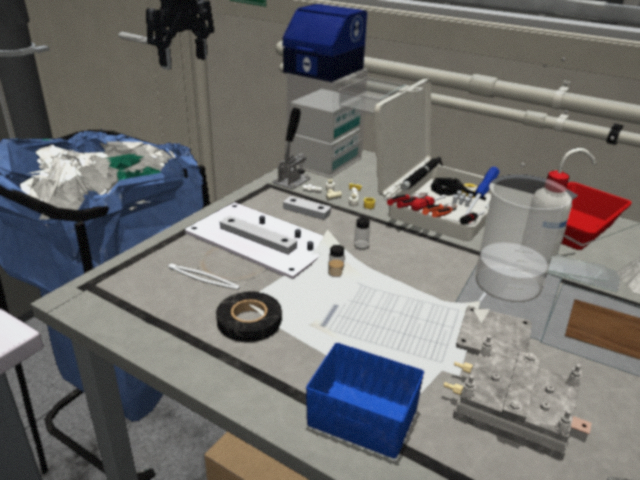

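View pics/side0.png

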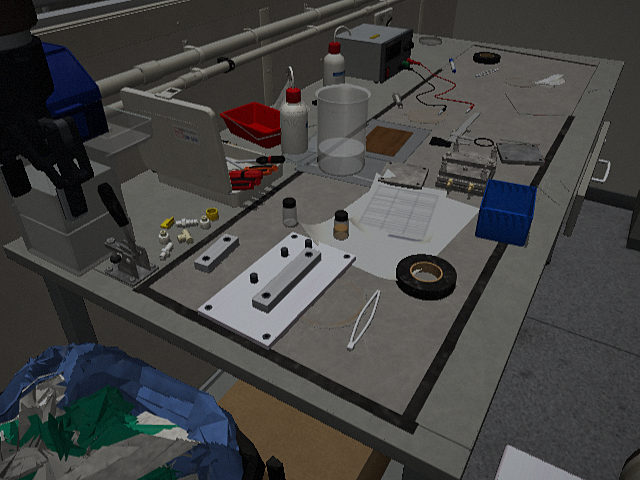

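```bash
cat > h.py <<'E'
import cv2, numpy as np
from bench import arm, optics
from scipy.spatial.transform import Rotation as R
np.set_printoptions(precision=2,suppress=True)
def ray(n,uv,st=None):
    """origin and unit rays (world) through pixels uv"""
    i=optics.camera_info(n); K=i["camera_matrix"]; uv=np.atleast_2d(uv).astype(float)
    a=(uv-K[:2,2])/[K[0,0],K[1,1]]
    if n=="wrist":
        r=np.linalg.norm(a,axis=1,keepdims=True); d=np.c_[a/np.maximum(r,1e-9)*np.sin(r),np.cos(r)]
        T=np.eye(4); T[:3,:3]=R.from_quat(st["ee_rot"]).as_matrix(); T[:3,3]=st["position"]
        M=T@i["T_tool_cam"]
    else:
        d=np.c_[a,np.ones(len(a))]; M=np.linalg.inv(i["view"])
    d=d*[1,-1,-1]; d/=np.linalg.norm(d,axis=1,keepdims=True)
    return M[:3,3],d@M[:3,:3].T
def onz(n,uv,z,st=None):
    o,d=ray(n,uv,st); return (o+d*((z-o[2])/d[:,2])[:,None])[:,:2]
def tri(rays):
    """least squares point of several (o,d)"""
    A=np.zeros((3,3)); b=np.zeros(3)
    for o,d in rays:
        P=np.eye(3)-np.outer(d,d); A+=P; b+=P@o
    p=np.linalg.solve(A,b); return p,[np.linalg.norm(np.cross(p-o,d)) for o,d in rays]
def blobs(mask,amin,amax,off=(0,0)):
    n,l,s,c=cv2.connectedComponentsWithStats(mask.astype(np.uint8))
    return [(c[i]+off,s[i,4],s[i,:4]) for i in range(1,n) if amin<=s[i,4]<=amax]
E
python3 - <<'E'
from h import *
win={"scene":(185,200,325,275),"side":(195,228,360,350)}
P={"scene":[(262,217),(297,230),(311,243)],"side":[(254,276),(284,250),(308,240)]}
for n,(x0,y0,x1,y1) in win.items():
    g=cv2.imread(f"pics/{n}0.png",0)[y0:y1,x0:x1]
    for b in blobs(g<70,8,200,(x0,y0)): print(n,b[0],b[1],b[2]+[x0,y0,0,0])
for i in range(3):
    rs=[]
    for n in P:
        o,d=ray(n,P[n][i]); rs.append((o,d[0])); print(n,onz(n,P[n][i],24))
    print(tri(rs))
a=cv2.resize(cv2.imread("pics/scene0.png")[195:280,180:330],None,fx=5,fy=5,interpolation=cv2.INTER_CUBIC)
cv2.imwrite("pics/sc.png",a)
E
```

```text
scene [197.09 203.99] 158 [185 200  25  13]
scene [240.2 200.8] 15 [237 200   8   3]
scene [318.78 201.06] 18 [313 200  12   4]
scene [261.76 219.94] 17 [260 218   4   5]
scene [297.43 233.62] 21 [296 231   4   6]
scene [309.57 246.38] 21 [308 244   4   6]
side [205.54 228.38] 13 [202 228   8   2]
side [340.23 234.01] 88 [333 228  16  12]
side [293.79 236.  ] 14 [291 235   6   3]
side [226.74 238.78] 23 [223 237   8   4]
side [308.   243.13] 55 [305 239   7   9]
side [284.13 251.81] 63 [281 247   8  10]
side [308.28 253.9 ] 29 [305 252   8   5]
side [346.19 256.  ] 16 [344 255   6   3]
side [205.5  257.85] 26 [202 256   8   5]
side [253.46 277.74] 72 [250 273   8  11]
side [265.79 294.92] 38 [262 292   9   6]
side [208.23 307.04] 26 [205 305   7   5]
side [355.12 331.5 ] 8 [354 328   3   8]
side [266.09 336.09] 32 [263 334   8   5]
side [354.08 346.  ] 12 [352 342   6   8]
side [198.17 347.67] 30 [195 345  10   5]
scene [[ 550.   -234.13]]
side [[ 551.78 -226.37]]
(array([ 554.98, -230.04,   20.31]), [np.float64(0.1690062973272587), np.float64(0.16900629732722602)])
scene [[ 548.61 -311.4 ]]
side [[ 550.55 -305.57]]
(array([ 552.71, -308.61,   21.2 ]), [np.float64(0.07544457427652666), np.float64(0.07544457427652104)])
scene [[ 526.85 -354.97]]
side [[ 532.16 -349.89]]
(array([ 532.77, -351.9 ,   21.22]), [np.float64(1.2525905662939472), np.float64(1.2525905662938714)])
```

The scene view shows the pins at about (262,218), (297,231) and (310,244). The side view shows them at about (254,276), (284,250) and (308,240). They triangulate to z≈21 mm, which fits tops at 24 mm. Next I move the wrist camera over the plate.

Call:
step_arm(
  motion=[
    {"slide":[32,16,0],"dr":[0,0,0],"jaw":85},
    {"slide":[64,32,0],"dr":[0,0,0],"jaw":85},
    {"slide":[96,48,0],"dr":[0,0,0],"jaw":85},
    {"slide":[128,64,0],"dr":[0,0,0],"jaw":85},
    {"slide":[160,80,0],"dr":[0,0,0],"jaw":85},
    {"slide":[190,95,0],"dr":[0,0,0],"jaw":85},
    {"slide":[190,95,0],"dr":[0,0,0],"jaw":85},
    {"slide":[190,95,0],"dr":[0,0,0],"jaw":85},
  ],
)

```text
clock: 1.15
position: [530.1, -189.8, 231.1]
ee_rot: [-0.707, 0.707, 0.0, 0.0]
contact_force: [0.8, 0.3, -0.8]
gripper_width: 84.7
grasp_force: 0.0
```

```bash
python3 - <<'E'
from h import *
import pickle
s=arm.read_state(); im=optics.get_image("wrist"); cv2.imwrite("pics/w1.png",im); pickle.dump(s,open("w1.pkl","wb"))
print(s["clock"],s["position"],s["ee_rot"])
E
```

```text
1.15 [ 530.06 -189.8   231.15] [-0.71  0.71  0.    0.  ]
```

View pics/w1.png

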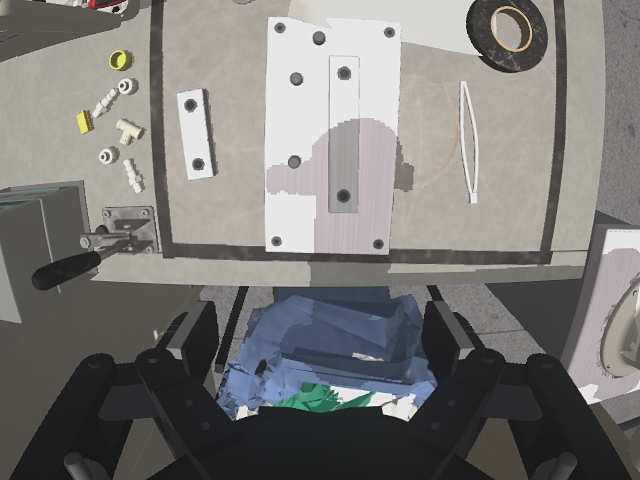

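The wrist view shows the end pin at (319,38), the side pins at (296,79) and (294,162), the bar's holes at (344,73) and (343,196), its corners at (330,56) to (357,212), and the plate's corners.

```bash
cat > meas.py <<'E'
from h import *
def dark(im,pts,r=10,th=75):
    """dark round spot nearest each rough pixel"""
    g=cv2.cvtColor(im,cv2.COLOR_BGR2GRAY); out=[]
    for x,y in pts:
        y0=max(0,y-r); w=g[y0:y+r+1,x-r:x+r+1]
        b=max(blobs(w<min(th,(int(w.min())+int(np.median(w)))//2),5,400,(x-r,y0)),key=lambda b:b[1]); out.append((*b[0],b[1]))
    return np.array(out)
def report(im,s,pins,holes,cor=None):
    """pins order end, side-, side+ ; holes -y,+y"""
    p=dark(im,pins,th=110); h=dark(im,holes); print(p,h)
    P=onz("wrist",p[:,:2],20,s); H=onz("wrist",h[:,:2],26,s)
    L=np.array([[15,-96],[35,-55],[35,25.]]); Lc=L-L.mean(0); Pc=P-P.mean(0)
    yaw=np.arctan2((Lc[:,0]*Pc[:,1]-Lc[:,1]*Pc[:,0]).sum(),(Lc*Pc).sum())
    Rz=np.array([[np.cos(yaw),-np.sin(yaw)],[np.sin(yaw),np.cos(yaw)]])
    t=P.mean(0)-Rz@L.mean(0); res=P-(L@Rz.T+t)
    seat=Rz@[15,-15]+t; d=H[1]-H[0]; by=np.arctan2(-d[0],d[1]); c=H.mean(0)
    print("plate",t,"yaw",yaw,"res",res.ravel(),"pindist",np.linalg.norm(P[1]-P[2]),"seat",seat)
    print("bar",c,"yaw",by,"holedist",np.linalg.norm(d),"off in plate",Rz.T@(c-seat))
    if cor is not None: print("corners",onz("wrist",cor,26,s))
    return p,h
E
python3 - <<'E'
from meas import *; import pickle
s=pickle.load(open("w1.pkl","rb")); im=cv2.imread("pics/w1.png")
report(im,s,[(319,38),(296,79),(294,162)],[(344,73),(343,196)],[(330,56),(359,56),(357,212),(329,212)])
print(onz("wrist",[(268,17),(401,23),(389,253),(265,250)],10,s))
E
```

```text
Traceback (most recent call last):
  File "meas.py", line 11, in report
    p=dark(im,pins,th=110); h=dark(im,holes); print(p,h)
                              ~~~~^^^^^^^^^^
  File "meas.py", line 7, in dark
    b=max(blobs(w<min(th,(int(w.min())+int(np.median(w)))//2),5,400,(x-r,y0)),key=lambda b:b[1]); out.append((*b[0],b[1]))
ValueError: max() iterable argument is empty
```

```bash
sed -i 's/w<min(th,(int(w.min())+int(np.median(w)))\/\/2)/w<(int(w.min())+int(np.median(w)))\/\/2/' meas.py
python3 - <<'E'
from meas import *; import pickle
s=pickle.load(open("w1.pkl","rb")); im=cv2.imread("pics/w1.png")
report(im,s,[(319,38),(296,79),(294,162)],[(344,73),(343,196)],[(330,56),(359,56),(357,212),(329,212)])
print(onz("wrist",[(268,17),(401,23),(389,253),(265,250)],10,s))
E
```

```text
[[318.61  37.81 137.  ]
 [296.12  78.74 138.  ]
 [293.95 161.58 127.  ]] [[343.82  73.05 150.  ]
 [343.   195.5  130.  ]]
plate [ 519.67 -254.4 ] yaw -0.03067875060022672 res [ 0.23  0.62 -0.15  0.16 -0.08 -0.79] pindist 79.0575674386939 seat [ 534.21 -269.85]
bar [ 508.86 -257.22] yaw 0.0011799152045804317 holedist 115.51351060473408 off in plate [-25.72  11.85]
corners [[ 521.55 -331.11]
 [ 494.99 -331.7 ]
 [ 495.03 -183.36]
 [ 522.   -183.28]]
[[ 580.83 -375.67]
 [ 451.86 -371.36]
 [ 458.14 -135.46]
 [ 587.94 -138.88]]
```

Pins, plate edges and bar sizes agree: seat about (534,−270), plate yaw −0.031, bar at (509,−257), yaw about 0. I now go above the bar for a second view.

Call:
step_arm(
  motion=[
    {"slide":[17,5,35],"dr":[0,0,0],"jaw":50},
    {"slide":[34,10,70],"dr":[0,0,0],"jaw":50},
    {"slide":[51,15,105],"dr":[0,0,0],"jaw":50},
    {"slide":[67.5,21,141],"dr":[0,0,0],"jaw":50},
    {"slide":[67.5,21,141],"dr":[0,0,0],"jaw":50},
    {"slide":[67.5,21,141],"dr":[0,0,0],"jaw":50},
    {"slide":[67.5,21,141],"dr":[0,0,0],"jaw":50},
    {"slide":[67.5,21,141],"dr":[0,0,0],"jaw":50},
  ],
)

```text
clock: 2.2
position: [509.9, -257.1, 91.6]
ee_rot: [0.707, -0.707, 0.001, -0.001]
contact_force: [0.5, -0.3, 0.9]
gripper_width: 50.1
grasp_force: 0.0
```

```bash
python3 - <<'E'
from h import *
import pickle
s=arm.read_state(); im=optics.get_image("wrist"); cv2.imwrite("pics/w2.png",im); pickle.dump(s,open("w2.pkl","wb"))
print(s["clock"],s["position"],s["ee_rot"],s["gripper_width"])
E
```

```text
2.2 [ 509.92 -257.14   91.62] [ 0.71 -0.71  0.   -0.  ] 50.12713584385045
```

View pics/w2.png

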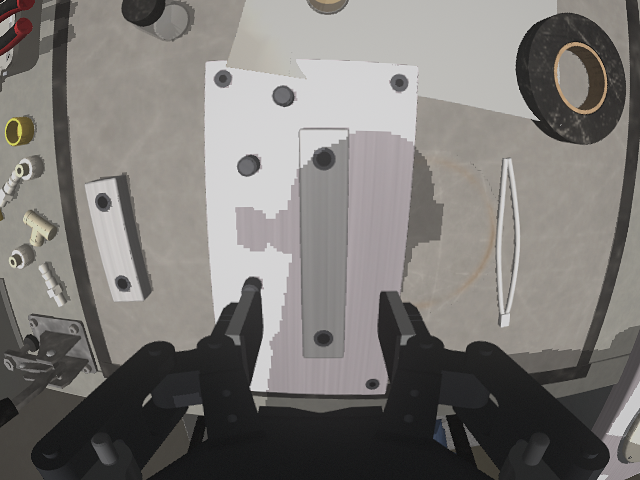

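The closer view shows the pins at (284,95), (249,165) and (253,285), the last one partly hidden by a finger. The holes are at (324,158) and (323,338), and the bar sits between the open fingers.

```bash
python3 - <<'E'
from meas import *; import pickle
s1,s2=[pickle.load(open(f"w{i}.pkl","rb")) for i in (1,2)]; i1,i2=[cv2.imread(f"pics/w{i}.png") for i in (1,2)]
p1,h1=report(i1,s1,[(319,38),(296,79),(294,162)],[(344,73),(343,196)])
p2,h2=report(i2,s2,[(284,95),(249,165),(253,285)],[(324,158),(323,338)],[(300,128),(349,129),(344,357),(303,356)])
A=np.r_[p1,h1,[(330,56,0),(359,56,0),(357,212,0),(329,212,0)]];B=np.r_[p2,h2,[(300,128,0),(349,129,0),(344,357,0),(303,356,0)]]
for a,b in zip(A,B):
    o1,d1=ray("wrist",a[:2],s1); o2,d2=ray("wrist",b[:2],s2); p,e=tri([(o1,d1[0]),(o2,d2[0])]); print(p,e[0])
E
```

```text
[[318.61  37.81 137.  ]
 [296.12  78.74 138.  ]
 [293.95 161.58 127.  ]] [[343.82  73.05 150.  ]
 [343.   195.5  130.  ]]
plate [ 519.67 -254.4 ] yaw -0.030677754437735735 res [ 0.23  0.63 -0.15  0.16 -0.08 -0.79] pindist 79.05704570053743 seat [ 534.2  -269.85]
bar [ 508.86 -257.22] yaw 0.0011810263344285783 holedist 115.51274121197355 off in plate [-25.72  11.85]
[[286.65 101.38  55.  ]
 [255.13 160.87  68.  ]
 [253.86 284.31 140.  ]] [[323.55 158.55 161.  ]
 [323.08 338.35 105.  ]]
plate [ 517.31 -255.85] yaw -0.046459314333705974 res [ 1.87  4.74 -1.34 -1.29 -0.52 -3.45] pindist 77.8910393950483 seat [ 531.6  -271.54]
bar [ 508.78 -257.47] yaw 0.0017363167530877396 holedist 115.51209255045444 off in plate [-23.44  12.99]
corners [[ 521.88 -332.36]
 [ 494.91 -331.9 ]
 [ 494.42 -184.3 ]
 [ 522.18 -185.14]]
[ 530.55 -348.04   26.03] 1.5512376147584297
[ 553.06 -312.22   -0.49] 1.1606239580774365
[ 555.96 -229.75    6.36] 0.35361264821682875
[ 508.86 -315.13   24.91] 0.010903715356419251
[ 508.71 -199.34   25.41] 0.035782202135553325
[ 521.78 -332.15   21.22] 0.3956407254450942
[ 494.86 -331.89   24.96] 0.02496162781011804
[ 494.53 -182.83   23.93] 0.27494613477632884
[ 522.14 -182.43   22.32] 0.24899158537499588
```

Call:
step_arm(
  motion=[
    {"slide":[0,1,20],"dr":[0,0,0],"jaw":46},
    {"slide":[0,1,40],"dr":[0,0,0],"jaw":46},
    {"slide":[0,1,55],"dr":[0,0,0],"jaw":46},
    {"slide":[0,1,65],"dr":[0,0,0],"jaw":46},
    {"slide":[0,1,72],"dr":[0,0,0],"jaw":46},
    {"slide":[0,1,76],"dr":[0,0,0],"jaw":46},
    {"slide":[0,1,78.5],"dr":[0,0,0],"jaw":46},
    {"slide":[0,1,78.5],"dr":[0,0,0],"jaw":46},
  ],
)

```text
clock: 3.25
position: [508.1, -257.5, 11.9]
ee_rot: [0.707, -0.707, 0.0, -0.0]
contact_force: [0.7, -0.1, -0.4]
gripper_width: 46.0
grasp_force: 0.0
```

Call:
step_arm(
  motion=[
    {"slide":[0,0,0],"dr":[0,0,0],"jaw":20},
    {"slide":[0,0,0],"dr":[0,0,0],"jaw":20},
    {"slide":[0,0,0],"dr":[0,0,0],"jaw":20},
    {"slide":[0,0,0],"dr":[0,0,0],"jaw":20},
    {"slide":[0,0,0],"dr":[0,0,0],"jaw":20},
    {"slide":[0,0,0],"dr":[0,0,0],"jaw":20},
    {"slide":[0,0,0],"dr":[0,0,0],"jaw":20},
    {"slide":[0,0,0],"dr":[0,0,0],"jaw":20},
  ],
)

```text
clock: 4.25
position: [508.3, -257.5, 12.4]
ee_rot: [0.707, -0.707, 0.0, -0.0]
contact_force: [-1.3, 2.3, 4.7]
gripper_width: 26.6
grasp_force: 62.1
```

Call:
step_arm(
  motion=[
    {"slide":[3,-3,0],"dr":[0,0,0.05],"jaw":20},
    {"slide":[6,-6,0],"dr":[0,0,0.1],"jaw":20},
    {"slide":[9,-10,0],"dr":[0,0,0.15],"jaw":20},
    {"slide":[10,-14,0],"dr":[0,0,0.2],"jaw":20},
    {"slide":[10,-18,0],"dr":[0,0,0.23],"jaw":20},
    {"slide":[10,-21,0],"dr":[0,0,0.23],"jaw":20},
    {"slide":[10,-22.5,0],"dr":[0,0,0.23],"jaw":20},
    {"slide":[10,-22.5,0],"dr":[0,0,0.23],"jaw":20},
  ],
)

```text
clock: 5.25
position: [523.7, -266.9, 12.5]
ee_rot: [-0.695, 0.719, 0.006, -0.004]
contact_force: [-14.8, 2.5, 17.5]
gripper_width: 26.5
grasp_force: 63.6
```

```bash
python3 - <<'E'
from h import *
import pickle
s=arm.read_state(); im=optics.get_image("wrist"); cv2.imwrite("pics/w3.png",im); pickle.dump(s,open("w3.pkl","wb"))
print(s["clock"],s["position"],R.from_quat(s["ee_rot"]).as_matrix()[:,0],s["contact_force"],s["wrist_torque"])
E
```

```text
5.25 [ 523.66 -266.93   12.47] [-0.03 -1.   -0.  ] [-14.81   2.55  17.49] [0.58 3.93 0.06]
```

View pics/w3.png

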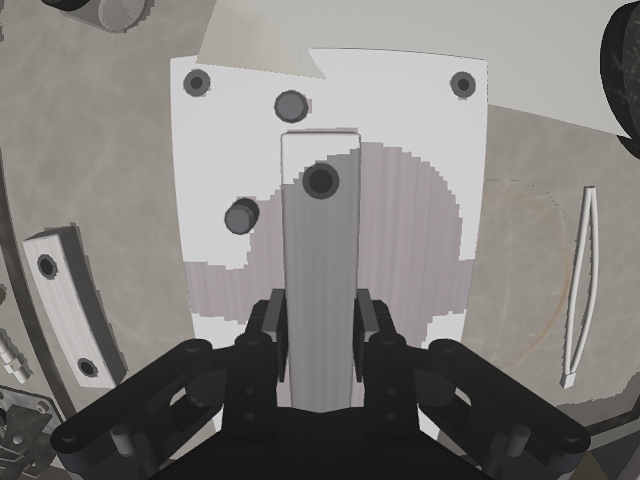

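The bar is at mid-slide: the end pin is at (291,106), a side pin at (242,215), and the bar's edge at x≈283 is still clear of the pins. The arm presses down with 17 N and friction holds it back, so I unload z a little.

Call:
step_arm(
  motion=[
    {"slide":[0,0,-0.3],"dr":[0,0,0],"jaw":20},
    {"slide":[0,0,-0.6],"dr":[0,0,0],"jaw":20},
    {"slide":[0,0,-0.8],"dr":[0,0,0],"jaw":20},
    {"slide":[0,0,-0.8],"dr":[0,0,0],"jaw":20},
    {"slide":[0,0,-0.8],"dr":[0,0,0],"jaw":20},
    {"slide":[0,0,-0.8],"dr":[0,0,0],"jaw":20},
    {"slide":[0,0,-0.8],"dr":[0,0,0],"jaw":20},
    {"slide":[0,0,-0.8],"dr":[0,0,0],"jaw":20},
  ],
)

```text
clock: 6.3
position: [525.5, -267.1, 12.5]
ee_rot: [-0.695, 0.719, 0.004, -0.003]
contact_force: [-9.7, 0.4, 10.8]
gripper_width: 26.4
grasp_force: 62.7
```

Call:
step_arm(
  motion=[
    {"slide":[0,0,-0.4],"dr":[0,0,0],"jaw":20},
    {"slide":[0,0,-0.8],"dr":[0,0,0],"jaw":20},
    {"slide":[0,0,-1.1],"dr":[0,0,0],"jaw":20},
    {"slide":[0,0,-1.1],"dr":[0,0,0],"jaw":20},
    {"slide":[0,0,-1.1],"dr":[0,0,0],"jaw":20},
    {"slide":[0,0,-1.1],"dr":[0,0,0],"jaw":20},
    {"slide":[0,0,-1.1],"dr":[0,0,0],"jaw":20},
    {"slide":[0,0,-1.1],"dr":[0,0,0],"jaw":20},
  ],
)

```text
clock: 7.3
position: [530.6, -267.4, 13.7]
ee_rot: [-0.696, 0.718, -0.0, 0.0]
contact_force: [0.3, 1.3, -4.9]
gripper_width: 26.3
grasp_force: 60.9
```

Call:
step_arm(
  motion=[
    {"slide":[0,0,0.7],"dr":[0,0,0],"jaw":20},
    {"slide":[0,0,1.2],"dr":[0,0,0],"jaw":20},
    {"slide":[0,-2,1.2],"dr":[0,0,0],"jaw":20},
    {"slide":[0,-4,1.2],"dr":[0,0,0],"jaw":20},
    {"slide":[0,-6,1.2],"dr":[0,0,0],"jaw":20},
    {"slide":[0,-6,1.2],"dr":[0,0,0],"jaw":20},
    {"slide":[0,-6,1.2],"dr":[0,0,0],"jaw":20},
    {"slide":[0,-6,1.2],"dr":[0,0,0],"jaw":20},
  ],
)

```text
clock: 8.3
position: [534.2, -267.6, 12.5]
ee_rot: [-0.696, 0.718, 0.002, -0.001]
contact_force: [-4.9, 0.7, -0.5]
gripper_width: 26.5
grasp_force: 61.5
```

```bash
python3 - <<'E'
from h import *
s=arm.read_state(); print(s["position"],R.from_quat(s["ee_rot"]).as_matrix()[:,0],s["contact_force"],s["wrist_torque"])
E
```

```text
[ 534.19 -267.57   12.52] [-0.03 -1.   -0.  ] [-4.9   0.75 -0.48] [-0.06  1.51 -0.03]
```

Call:
step_arm(
  motion=[
    {"slide":[1,-1,0],"dr":[0,0,0],"jaw":20},
    {"slide":[2,-2,0],"dr":[0,0,0],"jaw":20},
    {"slide":[3,-2,0],"dr":[0,0,0],"jaw":20},
    {"slide":[4,-2,0],"dr":[0,0,0],"jaw":20},
    {"slide":[5,-2,0],"dr":[0,0,0],"jaw":20},
    {"slide":[6,-2,0],"dr":[0,0,0],"jaw":20},
    {"slide":[6,-2,0],"dr":[0,0,0],"jaw":20},
    {"slide":[6,-2,0],"dr":[0,0,0],"jaw":20},
  ],
)

```text
clock: 9.3
position: [534.1, -270.6, 12.6]
ee_rot: [-0.695, 0.719, 0.005, -0.002]
contact_force: [-8.2, 12.8, 6.4]
gripper_width: 26.4
grasp_force: 62.3
```

```bash
python3 - <<'E'
from h import *
import pickle
s=arm.read_state(); im=optics.get_image("wrist"); cv2.imwrite("pics/w4.png",im); pickle.dump(s,open("w4.pkl","wb"))
print(s["clock"],s["position"],np.round(R.from_quat(s["ee_rot"]).as_matrix()[:,0],4),s["contact_force"],s["wrist_torque"])
E
```

```text
9.3 [ 534.13 -270.64   12.56] [-0.03 -1.   -0.  ] [-8.15 12.8   6.37] [3.46 2.33 0.02]
```

View pics/w4.png

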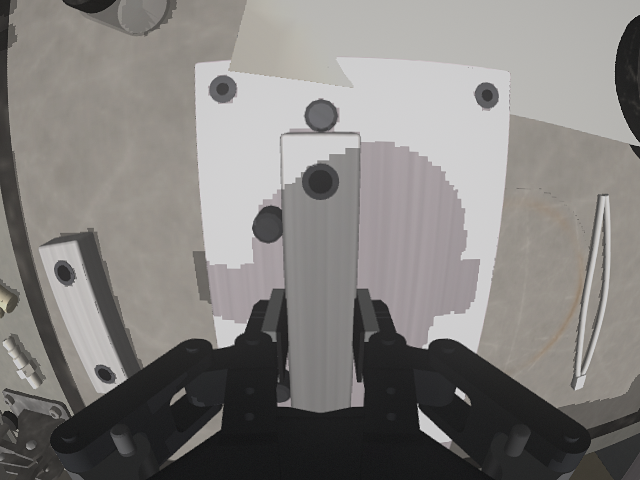

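The bar now meets the end pin at (321,115) and the side pin at (268,224). I ease the jaws so that one finger pushes the loose bar flat onto both side pins.

Call:
step_arm(
  motion=[
    {"slide":[0,0,-0.4],"dr":[0,0,0],"jaw":31},
    {"slide":[0,0,-0.4],"dr":[0,0,0],"jaw":31},
    {"slide":[0,0,-0.4],"dr":[0,0,0],"jaw":31},
    {"slide":[0,0,-0.4],"dr":[0,0,0],"jaw":31},
    {"slide":[0,-1,-0.4],"dr":[0,0,0],"jaw":31},
    {"slide":[0,-1,-0.4],"dr":[0,0,0],"jaw":31},
    {"slide":[0,-1,-0.4],"dr":[0,0,0],"jaw":31},
    {"slide":[0,-1,-0.4],"dr":[0,0,0],"jaw":31},
  ],
)

```text
clock: 10.35
position: [535.5, -272.4, 12.5]
ee_rot: [-0.695, 0.719, 0.004, -0.002]
contact_force: [-6.4, 5.2, 1.0]
gripper_width: 30.8
grasp_force: 3.6
```

```bash
python3 - <<'E'
from h import *
import pickle
s=arm.read_state(); im=optics.get_image("wrist"); cv2.imwrite("pics/w5.png",im); pickle.dump(s,open("w5.pkl","wb"))
print(s["clock"],s["position"],np.round(R.from_quat(s["ee_rot"]).as_matrix()[:,0],4),s["contact_force"],s["wrist_torque"],s["gripper_width"])
cv2.imwrite("pics/side5.png",cv2.resize(optics.get_image("side")[225:345,195:355],None,fx=4,fy=4,interpolation=cv2.INTER_CUBIC))
E
```

```text
10.35 [ 535.5  -272.37   12.51] [-0.03 -1.   -0.  ] [-6.4   5.18  1.03] [ 1.29  2.   -0.06] 30.841407928396915
```

View pics/w5.png

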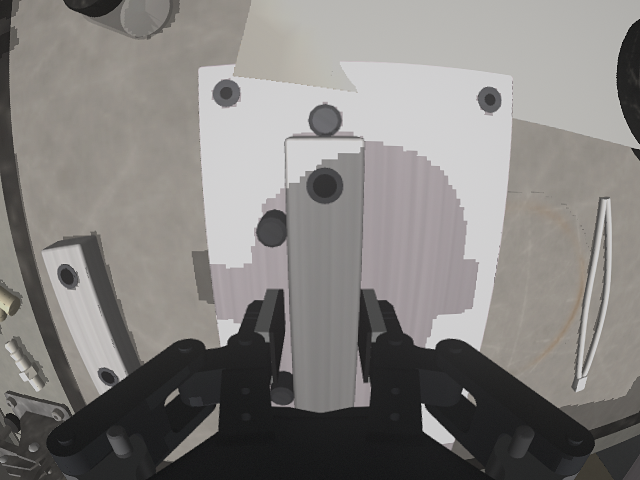

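The bar is registered: its edge touches the side pins at (272,228) and (283,387), and its end touches the end pin at (325,120). I open the jaws, centre on the bar and then grip.

Call:
step_arm(
  motion=[
    {"slide":[0,1,0],"dr":[0,0,0],"jaw":40},
    {"slide":[0,3,0],"dr":[0,0,0],"jaw":40},
    {"slide":[0,5,0],"dr":[0,0,0],"jaw":40},
    {"slide":[0,5,0],"dr":[0,0,0],"jaw":40},
    {"slide":[-2,5,0],"dr":[0,0,0],"jaw":40},
    {"slide":[-3,5,0],"dr":[0,0,0],"jaw":40},
    {"slide":[-3,5,0],"dr":[0,0,0],"jaw":40},
    {"slide":[-3,5,0],"dr":[0,0,0],"jaw":40},
  ],
)

```text
clock: 11.45
position: [534.4, -270.6, 12.9]
ee_rot: [-0.696, 0.718, 0.0, -0.0]
contact_force: [0.6, -0.7, 0.2]
gripper_width: 39.9
grasp_force: 0.0
```

```bash
python3 - <<'E'
from h import *
import pickle
s=arm.read_state(); im=optics.get_image("wrist"); cv2.imwrite("pics/w6.png",im); pickle.dump(s,open("w6.pkl","wb"))
print(s["clock"],s["position"],np.round(R.from_quat(s["ee_rot"]).as_matrix()[:,0],4).tolist(),s["contact_force"],s["wrist_torque"],s["gripper_width"])
E
```

```text
11.45 [ 534.42 -270.59   12.88] [-0.032, -0.9995, 0.0] [ 0.57 -0.74  0.22] [ 0.05 -0.01 -0.01] 39.92350197277246
```

View pics/w6.png

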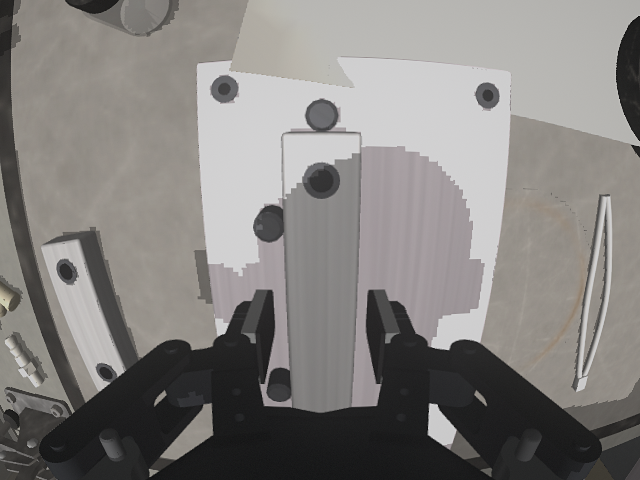

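The bar stays registered (end pin 115 against bar edge 132, as before) and nothing touches the open fingers. I grip now.

Call:
step_arm(
  motion=[
    {"slide":[0,0,0.5],"dr":[0,0,0],"jaw":20},
    {"slide":[0,0,0.5],"dr":[0,0,0],"jaw":20},
    {"slide":[0,0,0.5],"dr":[0,0,0],"jaw":20},
    {"slide":[0,0,0.5],"dr":[0,0,0],"jaw":20},
    {"slide":[0,0,0.5],"dr":[0,0,0],"jaw":20},
    {"slide":[0,0,0.5],"dr":[0,0,0],"jaw":20},
    {"slide":[0,0,0.5],"dr":[0,0,0],"jaw":20},
    {"slide":[0,0,0.5],"dr":[0,0,0],"jaw":20},
  ],
)

```text
clock: 12.5
position: [534.0, -270.6, 12.9]
ee_rot: [-0.696, 0.718, 0.0, -0.0]
contact_force: [-3.3, 1.3, 5.1]
gripper_width: 26.5
grasp_force: 62.8
```

Call:
step_arm(
  motion=[
    {"slide":[0,0,-2],"dr":[0,0,0],"jaw":20},
    {"slide":[0,0,-6],"dr":[0,0,0],"jaw":20},
    {"slide":[0,0,-14],"dr":[0,0,0],"jaw":20},
    {"slide":[0,0,-26],"dr":[0,0,0],"jaw":20},
    {"slide":[0,0,-40],"dr":[0,0,0],"jaw":20},
    {"slide":[0,0,-54],"dr":[0,0,0],"jaw":20},
    {"slide":[0,0,-68],"dr":[0,0,0],"jaw":20},
    {"slide":[0,0,-80],"dr":[0,0,0],"jaw":20},
  ],
)

```text
clock: 13.5
position: [534.5, -270.6, 93.7]
ee_rot: [-0.696, 0.718, -0.0, 0.0]
contact_force: [-0.3, -0.1, -5.1]
gripper_width: 26.4
grasp_force: 61.5
```

Call:
step_arm(
  motion=[
    {"slide":[0,0,-10],"dr":[0,0,0],"jaw":20},
    {"slide":[0,0,-16],"dr":[0,0,0],"jaw":20},
    {"slide":[0,0,-19],"dr":[0,0,0],"jaw":20},
    {"slide":[0,0,-20.5],"dr":[0,0,0],"jaw":20},
    {"slide":[0,0,-20.5],"dr":[0,0,0],"jaw":20},
    {"slide":[0,0,-20.5],"dr":[0,0,0],"jaw":20},
    {"slide":[0,0,-20.5],"dr":[0,0,0],"jaw":20},
    {"slide":[0,0,-20.5],"dr":[0,0,0],"jaw":20},
  ],
)

```text
clock: 14.5
position: [534.3, -270.6, 112.8]
ee_rot: [-0.696, 0.718, 0.0, -0.0]
contact_force: [-0.3, -0.9, -5.0]
gripper_width: 26.5
grasp_force: 61.5
```

```bash
python3 - <<'E'
from h import *
s=arm.read_state(); a=optics.get_image("wrist"); b=optics.get_image("side")
cv2.imwrite("pics/f7.png",np.hstack([cv2.resize(a,(400,300)),b[140:440,120:520]]))
cv2.imwrite("pics/w7.png",a)
print(s["clock"],s["position"],np.round(R.from_quat(s["ee_rot"]).as_matrix(),4).tolist(),s["contact_force"],s["wrist_torque"],s["gripper_width"],s["grasp_force"])
E
```

```text
14.5 [ 534.32 -270.58  112.77] [[-0.0321, -0.9995, -0.0003], [-0.9995, 0.0321, 0.0001], [-0.0001, 0.0003, -1.0]] [-0.33 -0.92 -4.98] [ 0.   -0.03 -0.05] 26.456054378996438 61.52499318122864
```

View pics/f7.png

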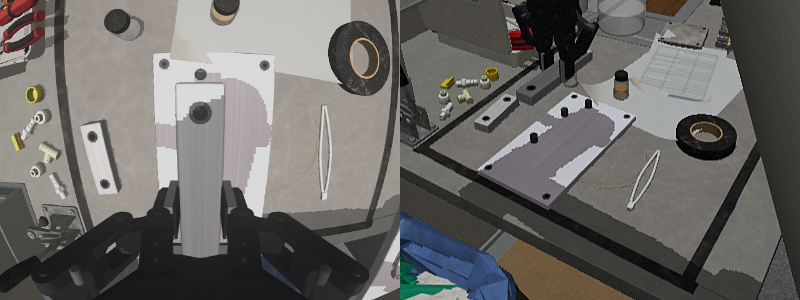

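The bar hangs level and square above the plate (left half: bar x 176–224, y 82–255), and the other things have not moved.

```bash
python3 -c "
from bench import arm
print(arm.job_done())"
```

```text
the job is handed in; nothing more can be done
None
```

The bar was squared against both side pins and the end pin, then gripped, lifted straight up 10 cm and handed in at 14.5 s, held level and square over its place; nothing else on the bench was moved.

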